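# Hold a door rack against the cupboard door for screwing

## Task

Swing the small cupboard's door open to its stop by its handle, then pick up the little plywood rack (the one with the tall back board) and hold its back flat against the inside of the door, level, upright and centred on the door's inner face both sideways and in height, well clear of the bench, pushing it towards the door with a steady 10 N or so (5 to 15 N) so that I can screw it on. Finish while still holding and pushing it there: do not let go, and leave the other things on the bench where they are.

Things in the scene. Friction and masses are not known exactly. Their poses are not given: they have to be found in the camera images.
- cupboard: White painted bench-top cupboard, 190 deep (x) x 230 wide (y) x 205 mm high, fixed to the bench; it does not move. Origin: centre of its underside; its open front with the door faces its own -x (towards the robot), its z is up. Pots stand inside it.
- door (a joint): Upright wooden door (220 wide, 200 high, 15 mm thick, 0.5 kg), hinged on the cupboard's +y side. 0 = closed, grows as it swings out to the cupboard's -x (clockwise from above); stop at 1.57 rad (square). Its hinge strap is springy: past the stop the door still yields, this value staying at 1.57, by 0.4 to 0.7 mm per N at the door's centre. Hinge drag 0.08 N m: it stays where left.
- door_hinge (a point): Point on the hinge axis, at mid height of the door (103 mm above the bench), in the plane of its outer face. Axes turn with the door: x is the normal from outer to inner face, y from the free edge to the hinge, z up. Outer face at x = 0, inner face at x = +15 mm, free edge at y = -220 mm.
- door_handle (a point): Centre of the door's handle: an upright round steel bar 90 mm long, 11 mm thick, 35 mm off the outer face, 190 mm from the hinge along the door, centre 143 mm above the bench; its top end is about 15 mm below the door's top edge, so it can be pinched from above. Axes as door_hinge.
- door_inner (a point): Centre of the door's plain inner face (103 mm above the bench). Axes as door_hinge: x is the face's outward normal (with the door open square it points to the cupboard's -y), y along the door to the hinge, z up.
- rack: Loose plywood rack, an open-topped empty box 130 long (x), 80 deep (y), 0.15 to 0.3 kg. Its +y side is a flat back board 80 high, 10 mm thick, taller than the rest; its -y side a front wall 50 high, 10 mm thick, that can be pinched from above; ends 50 high, 8 thick; floor 8 mm thick; inside 114 x 60 mm. Origin: centre of its underside; z up.
- rack_back (a point): Centre of the rack's flat back surface: 40 mm along +y from the rack's origin and 40 mm up. Axes as the rack: y points out of the back.
- tray: Plain open plywood tray, 130 x 80 x 45 mm, all four walls alike, no tall back. It stands on the bench near the work and is not part of the job. Origin: centre of its underside.
- bowl: Small terracotta bowl, 72 mm across, 45 mm high. It stands on the bench near the work and is not part of the job. Origin: centre of its underside.
- jar: Amber glass jar, 60 mm across, 85 mm high. It stands on the bench near the work and is not part of the job. Origin: centre of its underside.
- screwdriver: Screwdriver lying down. It stands on the bench near the work and is not part of the job. Origin: centre of its underside.
- mug: White mug, 76 mm across, 90 mm high. It stands on the bench near the work and is not part of the job. Origin: centre of its underside.
- weight: Brass weight, 60 mm across, 45 mm high. It stands on the bench near the work and is not part of the job. Origin: centre of its underside.
- offcut: Dark wooden offcut, 100 x 50 x 22 mm. It stands on the bench near the work and is not part of the job. Origin: centre of its underside.
There are look-alikes about, which are no part of the job. What is shaped like the rack but blue or red is not meant.

How it is judged:
By the outcome, as a careful person would: the job done as asked, in the order asked, and still so for the second after the job is handed in, while the arm keeps its last pose, push and grip.
It also fails if it takes over 64 s, if anything falls off the work surface, if the arm or the gripper's body presses on something with over 40 N, if the wrist force passes 120 N, or if a joint passes its speed limit or range.

## Robot

A 6-joint arm with a two-finger parallel gripper is mounted at the origin on the work surface. World frame = base frame: x ahead of the robot, y to its left, z up, the work surface at z = 0. Lengths are in m, angles in degrees, forces in N, time in s.
With the tool pointing down it reaches from about 0.4 to 0.825 m from the base axis. Payload 7 kg.
Tool frame: the origin (TCP) lies midway between the tips of the shut fingers; the grasp point (between the pads) lies 19 mm behind it; z points along the fingers, y is the line along which they close (so a half turn about z gives the same grasp; the last joint's range is limited). The gripper opens to 88 mm and grips with 3 to 60 N. Pads are 19 mm wide; open, the fingers measure 130 mm over their backs; the gripper's body (78 mm by 193 mm) begins 47 mm behind the grasp point.
Start: joints at [84.689, 20.546, 0.682, 0, -70.136, -16.507], TCP at [0.251, 0.627, 0.227] pointing down, gripper open.
Joint ranges: [-176.03, 176.03], [-82.01, 121.73], [-58.28, 71.71], [-173.87, 95.51], [-174.79, -0.11], [-173.66, 173.66]. Speed limits (degrees/s): [136.94, 136.94, 172.46, 180, 180, 180].

## Interface

Orientations are given as [roll, pitch, yaw] about the fixed x, y, z axes, in that order (R = Rz(yaw) Ry(pitch) Rx(roll)).
In Python, from plant import r, eyes, workorder gives the robot as it stands.
- The arm moves only by the tool step_arm, never from a script. Its argument "plan" is a list of rows, each a list of 5 numbers: the shift along the tool's x, y, z each as a share of 25 cm, from -1 to 1, then the turn about the tool's z as a share of 60 degrees, from -1 to 1, then the finger opening in mm, from 0 to 87.6. In form: [[x, y, z, turn, jaw], ...]. A call has 1 to 12 rows; each row is the pose to reach, as a shift and turn from the pose commanded when the call began, along the tool's axes at that moment; what a row does not reach only later rows make up. A row lasts 1/12 s, in which the tool goes at most 41.7 mm and 7.16 degrees, less where a joint would pass 70% of its speed; a pose out of reach is approached as far as the arm can. A call with a number of a shift or a turn outside -1 to 1 is refused whole. A call with a gripper value outside its range is refused whole. The fingers move at their own pace and stop on an object; "newtons" is the grip in N (left out, the last holds). Time passes only in rows, so rows that repeat a pose let the fingers close. It gives the time, the measured TCP pose, the force, the opening and the grip force at its end, in the units of the state.
- r.get_state(): the state, without advancing time (a new reading comes with each control period).
- eyes.capture(name): name is "scene" or "side" or "wrist"; returns the picture (480x640x3 uint8, red, green, blue); there is no depth.
- eyes.camera_model(name): a dict with "fov_y" (degrees; the focal length in pixels is half the picture's height over the tangent of half this angle, whatever the lens; pixels are square), "cx", "cy" (the principal point, pixels), "k1" (the pictures are not rectified: a ray, as slopes to the right and down, at radius r is drawn at 1 + k1 r^2 times it, then the intrinsics apply), "world_to_cam" (4x4, takes a point from world to camera coordinates); the wrist camera has in their place "hand_eye" (4x4, takes a point from camera to tool coordinates, whose origin is the TCP and whose axes are the flange's). Camera axes: x right, y up, looking along -z (the intrinsics and any distortion apply to the point x, -y, -z); pixel columns grow to the right and rows downward; lengths in m; the calibration is good to about 2 mm. A picture is of the moment at which its call begins: read the wrist's pose just before it. camera_model takes no time and is no camera call.
- workorder.close_job(): hands the job in; it is judged then, once.
The state is a dict: "time_s": time; "joints": joint angles; "qd": joint speeds; "joint_torque": joint torques, N m; "tcp_pos": TCP position; "eef_rot": TCP orientation; "contact_force": force on the tool from outside, world axes, zero at the start; "moment": the same for the moment, N m; "gripper_width": finger opening in m; "gripper_force": force on a finger pad.
Only numpy, scipy, OpenCV 4.12 (cv2) and the standard library are available. Lean on these libraries where they do the work, as an engineer would, in place of code of your own. Each camera call takes 0.05 s, during which the arm holds its last target. There are 200 camera calls.

## Working session

There is one attempt and no reset: what is moved stays moved. The work goes in short steps, Python scripts to look and compute and a tool call to move; the robot and the scene stay as the last step left them, time stands still between calls to the robot, and variables do not carry over. Pictures are saved under pics/ and viewed, at most 10 in all, crops included, and the job is handed in when it is done.

Besides the shell and the picture viewer there is one more tool, called after "Call:" as name(argument=value, ...), one argument or row to a line, values as JSON. step_arm: Moves the arm, as the interface text tells. Its arguments: {"type":"object","properties":{"plan":{"type":"array"},"newtons":{"type":"number"}},"required":["plan"]}

```bash
mkdir -p pics; ls; python3 - <<'E'
from plant import r, eyes, workorder
import cv2
print(r.get_state())
for n in ("scene","side","wrist"):
    m=eyes.camera_model(n); print(n,m)
    cv2.imwrite(f"pics/{n}0.png",eyes.capture(n)[:,:,::-1])
E
```

```text
pics
{'time_s': 0.0, 'joints': array([ 8.46889898e+01,  2.05883487e+01,  6.35328316e-01, -2.03753520e-02,
       -7.01360255e+01, -1.65066118e+01]), 'qd': array([ 0.10005022,  0.03454738, -0.09142143, -0.00215776,  0.02187632,
       -0.10239745]), 'joint_torque': array([ 5.12811657e-04, -5.82718241e+01,  2.93053436e+01,  6.99672773e+00,
        6.93808499e-03, -1.57439986e-04]), 'tcp_pos': array([0.25071177, 0.62619592, 0.22566853]), 'eef_rot': array([ 1.79909181e+02, -6.93763259e-03, -2.18245547e+01]), 'contact_force': array([-0.3863147 ,  0.76154157,  0.12750545]), 'moment': array([ 0.02982895, -0.01941164,  0.04534945]), 'gripper_force': 0.0, 'gripper_width': 0.08748074371784231}
scene {'fov_y': 51.1903068024059, 'cx': 321.0362080625106, 'cy': 238.17869419080867, 'k1': -0.0009254636868244886, 'world_to_cam': array([[-0.76999038,  0.63805014,  0.00261336,  0.41474123],
       [-0.55216478, -0.66838633,  0.49837112,  0.18625217],
       [ 0.3197325 ,  0.38229796,  0.86695986, -1.5887497 ],
       [ 0.        ,  0.        ,  0.        ,  1.        ]])}
side {'fov_y': 53.67776996500751, 'cx': 320.10891491162226, 'cy': 241.6416870851595, 'k1': -0.024037775131929992, 'world_to_cam': array([[ 0.80410313, -0.59417027,  0.01948967, -0.43415856],
       [ 0.39947746,  0.56431931,  0.72246902, -0.26050823],
       [-0.440268  , -0.57315392,  0.69112855, -1.16595382],
       [ 0.        ,  0.        ,  0.        ,  1.        ]])}
wrist {'fov_y': 70.52340939570169, 'cx': 322.95785309267177, 'cy': 239.33028545665957, 'k1': -0.04073377243828074, 'hand_eye': array([[-4.62505936e-04,  9.60676358e-01,  2.77670168e-01,
         7.50514482e-02],
       [ 9.99999827e-01,  3.43073368e-04,  4.78709626e-04,
        -3.78493402e-04],
       [ 3.64623780e-04,  2.77670341e-01, -9.60676350e-01,
        -1.59504564e-01],
       [ 0.00000000e+00,  0.00000000e+00,  0.00000000e+00,
         1.00000000e+00]])}
```

View pics/scene0.png

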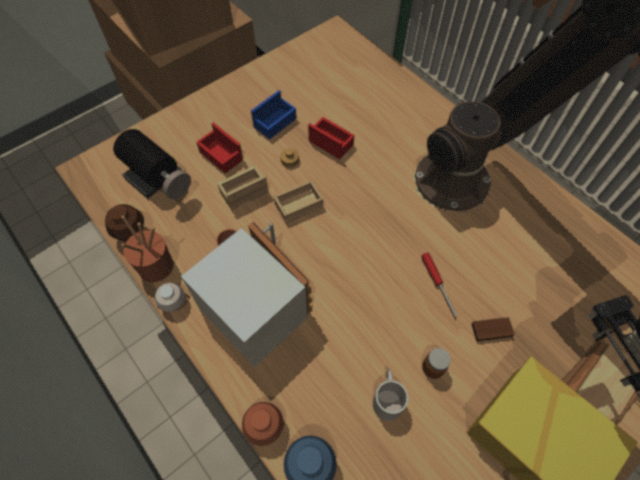

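View pics/side0.png

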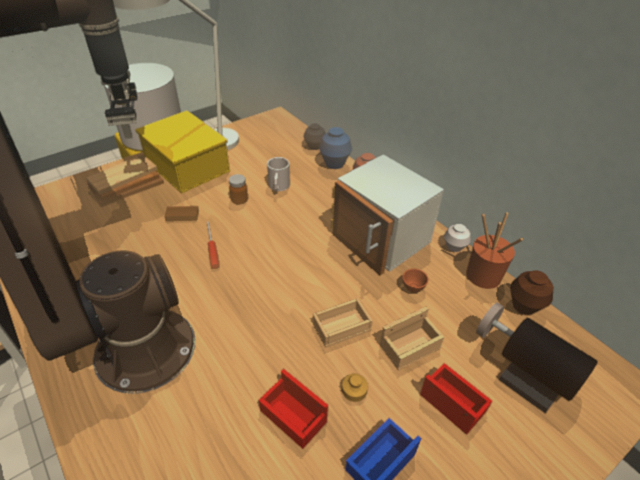

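View pics/wrist0.png

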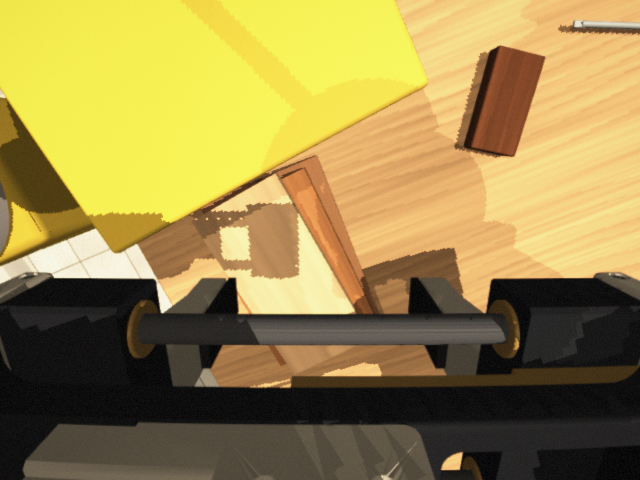

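Scene: the cupboard is at about (247,297) with its door edge from (250,225) to (310,295). The rack with the tall back is at (242,186) and the plain tray at (299,202). In the side view the handle is at (373,238), the rack at (412,338) and the tray at (343,322). I'll zoom in on both for corner pixels.

```bash
python3 - <<'E'
import cv2,numpy as np
def g(n,x,y,w,h,s):
    c=cv2.resize(cv2.imread(f"pics/{n}0.png")[y:y+h,x:x+w],None,fx=s,fy=s,interpolation=cv2.INTER_CUBIC)
    for u in range(-(-x//20)*20,x+w,20):
        cv2.line(c,((u-x)*s,0),((u-x)*s,6),(0,255,0),1)
        cv2.putText(c,str(u),((u-x)*s,16),0,.35,(0,255,0))
    for v in range(-(-y//20)*20,y+h,20):
        cv2.line(c,(0,(v-y)*s),(6,(v-y)*s),(0,255,0),1)
        cv2.putText(c,str(v),(8,(v-y)*s+4),0,.35,(0,255,0))
    return c
a=g("scene",180,160,150,210,4)[:, :]
cv2.imwrite("pics/zs.png",cv2.resize(g("scene",180,160,160,120,5),(800,600)))
cv2.imwrite("pics/zd.png",g("side",300,150,160,120*1,5))
cv2.imwrite("pics/both.png",np.hstack([g("scene",182,162,134,200,3)[:600],g("side",310,150,133,200,3)[:600]])[:600,:801][:, :800])
E
```

```text
(no output)
```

View pics/both.png

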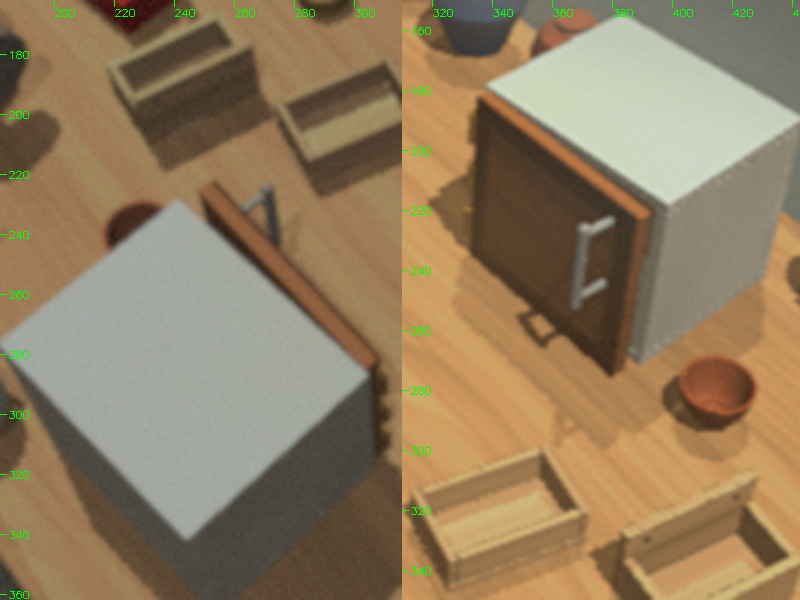

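The zoom shows the door slightly ajar. The handle's top end is at scene (271,225) and side (371,226), and the rack's tall board is on the side towards the cupboard. Next I fit the poses.

```bash
cat > h.py <<'E'
import numpy as np
from plant import r, eyes, workorder
from scipy.optimize import least_squares
from scipy.spatial.transform import Rotation as Ro
M={n:eyes.camera_model(n) for n in("scene","side","wrist")}
def tool(s=None):
    s=s or r.get_state(); T=np.eye(4); T[:3,:3]=Ro.from_euler('xyz',s['eef_rot'],degrees=True).as_matrix(); T[:3,3]=s['tcp_pos']; return T
def proj(n,P,T=None):
    m=M[n]; W=m["world_to_cam"] if n!="wrist" else np.linalg.inv(T@m["hand_eye"])
    q=np.atleast_2d(P)@W[:3,:3].T+W[:3,3]; a=np.c_[q[:,0],-q[:,1]]/-q[:,2:]
    a=a*(1+m["k1"]*(a**2).sum(1,keepdims=True)); f=240/np.tan(np.radians(m["fov_y"]/2))
    return a*f+[m["cx"],m["cy"]]
def tri(obs,T=None): # {cam:(u,v)}
    return least_squares(lambda p:np.r_[tuple((proj(n,p,T)-np.array(o)).ravel() for n,o in obs.items())],[.6,-.1,.1]).x
def fitpose(obs,x0,T=None): # obs: list of (cam,local pt,(u,v)); pose x,y,yaw at z=0
    def pts(x,l): c,s=np.cos(x[2]),np.sin(x[2]); return np.c_[x[0]+c*l[:,0]-s*l[:,1],x[1]+s*l[:,0]+c*l[:,1],l[:,2]]
    def f(x): return np.concatenate([(proj(n,pts(x,np.array([l])),T)-o).ravel() for n,l,o in obs])
    s=least_squares(f,x0,loss='soft_l1'); return s.x,np.abs(s.fun).max(),f(s.x)
E
python3 - <<'E'
from h import *
np.set_printoptions(precision=4,suppress=True)
c=[(-.095,.115,.205),(-.095,-.115,.205),(.095,.115,.205)]
obs=list(zip(["scene"]*3,c,[(305.3,286.7),(241.3,228),(244.3,342)]))+list(zip(["side"]*4,c+[(.095,-.115,.205)],[(338.7,179),(398.7,218.7),(382.7,155.7),(442.7,189.3)]))
for y0 in(0,-1,1):
    x,e,f=fitpose(obs,[.7,-.1,y0]); print("cup",x,np.degrees(x[2]),e)
print(tri(dict(scene=(305.3,286.7),side=(338.7,179))),tri(dict(scene=(241.3,228),side=(398.7,218.7))))
print("handle top",tri(dict(scene=(271,225.3),side=(370.7,226))))
print("door free inner/outer",tri(dict(scene=(249.3,227.3),side=(392.7,220))),tri(dict(scene=(252.7,223),side=(389.3,222.7))))
print("hinge outer",tri(dict(scene=(307,282),side=(336.7,182.7))))
k=[(-.065,.04,.08),(.065,.04,.08)]
obs=[("side",k[0],(384.3,328.3)),("side",k[1],(428.3,308.3)),("scene",k[0],(267.3,178.7)),("scene",k[1],(228,197.7)),("scene",(-.065,-.04,.05),(254.3,168.7)),("scene",(.065,-.04,.05),(218.7,184.7))]
for y0 in(0,2,-2): x,e,f=fitpose(obs,[.7,-.3,y0]); print("rack",x,np.degrees(x[2]),e)
E
```

```text
cup [ 0.75   -0.038   0.0966] 5.536964145070478 2.4972601289526892
cup [ 0.75   -0.038   0.0966] 5.536963741037393 2.4972597355599078
cup [ 0.75   -0.038   0.0966] 5.536963709051413 2.4972599729671288
[0.6453 0.0658 0.1994] [ 0.6675 -0.162   0.2003]
handle top [ 0.6009 -0.1292  0.1853]
door free inner/outer [ 0.6515 -0.1537  0.1977] [ 0.6371 -0.1576  0.1986]
hinge outer [0.6332 0.0581 0.1962]
rack [ 0.5394 -0.3757 -0.1316] -7.539597060560455 4.998747573575201
rack [ 0.5394 -0.3757 -0.1316] -7.539597812228102 4.9987515367807305
rack [ 0.5394 -0.3757 -0.1316] -7.539565993564251 4.998751395028648
```

```bash
cat >> h.py <<'E'
def go(x,y,z,yaw):
    T=tool(); d=T[:3,:3].T@(np.array([x,y,z])-T[:3,3])/.25
    c=r.get_state()['eef_rot'][2]; t=-((yaw-c+180)%360-180)/60
    print("shares",d.round(3),"turn",round(t,3)); return d,t
E
python3 - <<'E'
from h import *
for p in[(.40,.40,.33,-20),(.55,.15,.33,-20),(.60,-.13,.33,1)]: go(*p)
E
```

```text
shares [ 0.891  0.619 -0.416] turn -0.03
shares [ 1.819  1.324 -0.415] turn -0.03
shares [ 2.421  2.29  -0.413] turn -0.38
```

Call:
step_arm(
  plan=[
    [0,0,-0.3,0,87],
    [0.1,0.08,-0.4,0,87],
    [0.9,0.85,-0.42,-0.2,87],
    [0.9,0.85,-0.42,-0.2,87],
    [0.9,0.85,-0.42,-0.2,87],
    [0.9,0.85,-0.42,-0.2,87],
    [0.9,0.85,-0.42,-0.2,87],
    [0.9,0.85,-0.42,-0.2,87],
    [0.9,0.85,-0.42,-0.2,87],
    [0.9,0.85,-0.42,-0.2,87],
    [0.9,0.85,-0.42,-0.2,87],
  ],
)

```text
time_s: 1.07
tcp_pos: [0.3815, 0.344, 0.3323]
eef_rot: [-179.9, -0.0, -10.0]
contact_force: [-0.4, 0.1, -0.4]
gripper_width: 0.0871
gripper_force: 0.0
```

```bash
python3 - <<'E'
from h import *
print(r.get_state()['tcp_pos'],r.get_state()['eef_rot'],r.get_state()['joints'])
go(.60,-.13,.33,1)
E
```

```text
[0.381515   0.34397341 0.33230906] [-1.79912655e+02 -2.07623546e-02 -9.99374319e+00] [ 6.39587478e+01  2.01086501e+00 -9.14111847e+00 -4.27387190e-03
 -7.87583357e+01  1.60483547e+01]
shares [1.19  1.715 0.007] turn -0.183
```

Call:
step_arm(
  plan=[
    [0.7,1,0,-0.18,87],
    [0.7,1,0,-0.18,87],
    [0.7,1,0,-0.18,87],
    [0.7,1,0,-0.18,87],
    [0.7,1,0,-0.18,87],
    [0.7,1,0,-0.18,87],
    [0.7,1,0,-0.18,87],
    [0.7,1,0,-0.18,87],
    [0.7,1,0,-0.18,87],
  ],
)

```text
time_s: 1.82
tcp_pos: [0.5117, 0.0676, 0.3306]
eef_rot: [179.9, 0.1, 0.8]
contact_force: [-0.1, 0.4, 0.1]
gripper_width: 0.0868
gripper_force: 0.0
```

```bash
python3 - <<'E'
from h import *
go(.60,-.13,.30,1)
E
```

```text
shares [0.342 0.795 0.123] turn -0.003
```

Call:
step_arm(
  plan=[
    [0.34,0.8,0.1,0,87],
    [0.34,0.8,0.1,0,87],
    [0.34,0.8,0.1,0,87],
    [0.34,0.8,0.1,0,87],
    [0.34,0.8,0.1,0,87],
    [0.34,0.8,0.1,0,87],
    [0.34,0.8,0.1,0,87],
  ],
)

```text
time_s: 2.4
tcp_pos: [0.5999, -0.1303, 0.3041]
eef_rot: [180.0, 0.2, 0.8]
contact_force: [0.2, 1.1, -0.3]
gripper_width: 0.0866
gripper_force: 0.0
```

```bash
python3 - <<'E'
from h import *
import cv2
T=tool(); np.save("T1.npy",T); im=eyes.capture("wrist")[:,:,::-1].copy(); cv2.imwrite("pics/w1.png",im)
print(T[:3,3])
for p in[(.601,-.131,.188),(.637,-.16,.203),(.6225,-.16,.203)]: print(proj("wrist",np.array(p),T))
E
```

```text
[ 0.59987387 -0.13025197  0.30412006]
[[324.36703521 232.50175034]]
[[362.85000329 192.96970276]]
[[361.99237475 211.47330978]]
```

View pics/w1.png

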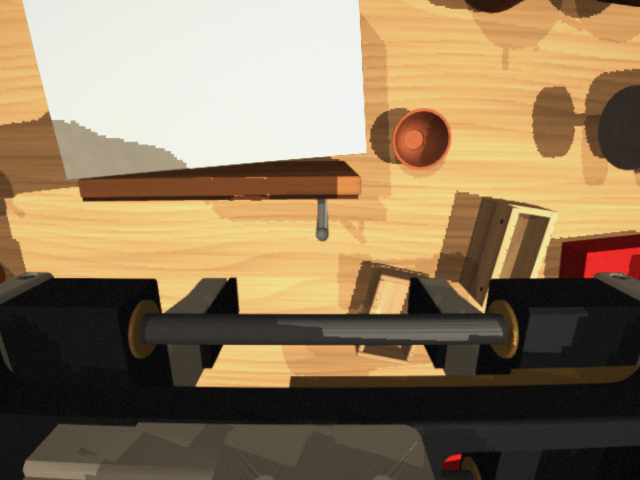

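Wrist view: the handle's top end is at (321,233), as predicted. The door's outer top edge runs from (80,200) to (361,197), the cupboard's front top corners are at (66,180) and (366,153), and the rack is near (515,240) with its tall back to the left.

```bash
cat >> h.py <<'E'
def onz(uv,z,T):
    s=least_squares(lambda p:(proj("wrist",np.array([p[0],p[1],z]),T)-uv).ravel(),T[:2,3]+.01); return s.x
E
python3 - <<'E'
from h import *
np.set_printoptions(precision=4,suppress=True)
T=np.load("T1.npy")
a,b=onz((81,200),.203,T),onz((361,197),.203,T); h=onz((321.5,234),.188,T)
c,d=onz((66,180),.205,T),onz((366,153),.205,T)
print("door",a,b,np.linalg.norm(a-b),"handle",h,"cup",c,d,np.linalg.norm(c-d),np.degrees(np.arctan2(d[0]-c[0],c[1]-d[1])))
u=(b-a)/np.linalg.norm(a-b); print("hinge from free",b-.22*u,"door angle",np.degrees(np.arctan2(u[0],-u[1])))
go(h[0],h[1],.158,1)
E
```

```text
door [0.6291 0.0617] [ 0.6339 -0.1587] 0.22048751038256956 handle [ 0.5997 -0.1286] cup [0.645  0.0696] [ 0.667  -0.1607] 0.23137058179996128 5.470419093380413
hinge from free [0.6291 0.0612] door angle 1.2487328129032083
shares [ 0.003 -0.001  0.587] turn -0.002
```

Call:
step_arm(
  plan=[
    [0,0,0.3,0,87],
    [0,0,0.58,0,87],
    [0,0,0.58,0,87],
    [0,0,0.58,0,87],
    [0,0,0.58,0,87],
    [0,0,0.58,0,87],
    [0,0,0.58,0,0],
    [0,0,0.58,0,0],
    [0,0,0.58,0,0],
    [0,0,0.58,0,0],
    [0,0,0.58,0,0],
    [0,0,0.58,0,0],
  ],
  newtons=25,
)

```text
time_s: 3.45
tcp_pos: [0.5992, -0.1291, 0.1621]
eef_rot: [-180.0, -0.1, 1.0]
contact_force: [-0.7, 0.5, 0.4]
gripper_width: 0.0525
gripper_force: 0.0
```

Call:
step_arm(
  plan=[
    [0,0,0.03,0,52],
    [0,0,0.03,0,0],
    [0,0,0.03,0,0],
    [0,0,0.03,0,0],
    [0,0,0.03,0,0],
    [0,0,0.03,0,0],
    [0,0,0.03,0,0],
    [0,0,0.03,0,0],
    [0,0,0.03,0,0],
    [0,0,0.03,0,0],
  ],
  newtons=25,
)

```text
time_s: 4.28
tcp_pos: [0.599, -0.1294, 0.1542]
eef_rot: [180.0, -0.0, 1.0]
contact_force: [0.1, -2.8, 0.7]
gripper_width: 0.0104
gripper_force: 25.0
```

```bash
cat >> h.py <<'E'
def arc(p0,yaw0,H,angs):
    # rows: handle at p0 rotates clockwise by angs (deg) about H; shares in the tool axes at yaw0
    for a in angs:
        R=Ro.from_euler('z',-a,degrees=True).as_matrix()[:2,:2]; d=R@(p0-H)+H-p0
        y=np.radians(yaw0); print([round(float(v),3) for v in ((np.cos(y)*d[0]+np.sin(y)*d[1])/.25,(np.sin(y)*d[0]-np.cos(y)*d[1])/.25,0,a/60)])
E
python3 - <<'E'
from h import *
s=r.get_state(); print(s['tcp_pos'],s['eef_rot'],s['gripper_width'],s['gripper_force'],s['contact_force'])
arc(s['tcp_pos'][:2],s['eef_rot'][2],np.array([.630,.061]),np.array([1,3,6,10,14,18,22,26,30,34,38,42]))
E
```

```text
[ 0.59897809 -0.12941026  0.15424841] [ 1.79968508e+02 -1.66054714e-03  9.76918459e-01] 0.01039743113528618 24.998653829097748 [ 0.08881276 -2.84095716  0.7313041 ]
[-0.013, -0.003, 0.0, 0.017]
[-0.04, -0.008, 0.0, 0.05]
[-0.079, -0.018, 0.0, 0.1]
[-0.13, -0.035, 0.0, 0.167]
[-0.18, -0.056, 0.0, 0.233]
[-0.228, -0.08, 0.0, 0.3]
[-0.275, -0.107, 0.0, 0.367]
[-0.319, -0.137, 0.0, 0.433]
[-0.361, -0.17, 0.0, 0.5]
[-0.401, -0.206, 0.0, 0.567]
[-0.438, -0.245, 0.0, 0.633]
[-0.473, -0.287, 0.0, 0.7]
```

Call:
step_arm(
  plan=[
    [-0.013,-0.003,0,0.017,0],
    [-0.04,-0.008,0,0.05,0],
    [-0.079,-0.018,0,0.1,0],
    [-0.13,-0.035,0,0.167,0],
    [-0.18,-0.056,0,0.233,0],
    [-0.228,-0.08,0,0.3,0],
    [-0.275,-0.107,0,0.367,0],
    [-0.319,-0.137,0,0.433,0],
    [-0.361,-0.17,0,0.5,0],
    [-0.401,-0.206,0,0.567,0],
    [-0.438,-0.245,0,0.633,0],
    [-0.473,-0.287,0,0.7,0],
  ],
)

```text
time_s: 5.28
tcp_pos: [0.4787, -0.0588, 0.1541]
eef_rot: [-180.0, 0.0, -41.3]
contact_force: [0.4, 0.4, -0.6]
gripper_width: 0.0103
gripper_force: 25.0
```

```bash
python3 - <<'E'
from h import *
s=r.get_state(); print(s['tcp_pos'],s['eef_rot'],s['contact_force'],s['moment'])
H=np.array([.630,.061]); v=s['tcp_pos'][:2]-H; print(np.linalg.norm(v), 90-np.degrees(np.arctan2(-v[0],-v[1])))
arc(s['tcp_pos'][:2],s['eef_rot'][2],H,np.array([4,8,12,16,20,24,28,32,36,40,43,45]))
E
```

```text
[ 0.47873018 -0.05879762  0.15409636] [-1.79971097e+02  5.01998614e-03 -4.12846089e+01] [ 0.37363882  0.42767372 -0.63107396] [ 0.03559421 -0.45925251  0.00333924]
0.19296120712558443 38.37734252404288
[-0.053, -0.012, 0.0, 0.067]
[-0.104, -0.027, 0.0, 0.133]
[-0.155, -0.045, 0.0, 0.2]
[-0.204, -0.068, 0.0, 0.267]
[-0.251, -0.093, 0.0, 0.333]
[-0.297, -0.122, 0.0, 0.4]
[-0.34, -0.154, 0.0, 0.467]
[-0.381, -0.189, 0.0, 0.533]
[-0.42, -0.226, 0.0, 0.6]
[-0.456, -0.267, 0.0, 0.667]
[-0.481, -0.298, 0.0, 0.717]
[-0.496, -0.32, 0.0, 0.75]
```

Call:
step_arm(
  plan=[
    [-0.053,-0.012,0,0.067,0],
    [-0.104,-0.027,0,0.133,0],
    [-0.155,-0.045,0,0.2,0],
    [-0.204,-0.068,0,0.267,0],
    [-0.251,-0.093,0,0.333,0],
    [-0.297,-0.122,0,0.4,0],
    [-0.34,-0.154,0,0.467,0],
    [-0.381,-0.189,0,0.533,0],
    [-0.42,-0.226,0,0.6,0],
    [-0.456,-0.267,0,0.667,0],
    [-0.481,-0.298,0,0.717,0],
    [-0.496,-0.32,0,0.75,0],
  ],
)

```text
time_s: 6.28
tcp_pos: [0.4381, 0.0834, 0.154]
eef_rot: [-180.0, 0.0, -86.2]
contact_force: [1.6, -2.8, -0.7]
gripper_width: 0.0103
gripper_force: 25.0
```

```bash
python3 - <<'E'
from h import *
s=r.get_state(); print(s['tcp_pos'],s['eef_rot'],s['contact_force'],s['moment'])
H=np.array([.630,.061]); v=s['tcp_pos'][:2]-H; print(np.linalg.norm(v), np.degrees(np.arctan2(-v[0],-v[1]))-10.4)
arc(s['tcp_pos'][:2],s['eef_rot'][2],H,np.array([1,2,3,4]))
E
```

```text
[0.43810688 0.08340038 0.15401732] [-1.79996987e+02  2.10337851e-02 -8.62023032e+01] [ 1.55988506 -2.82753249 -0.6998207 ] [-1.18125091 -0.57598093 -0.02431328]
0.193196134846482 86.2582112221797
[-0.013, -0.003, 0.0, 0.017]
[-0.026, -0.005, 0.0, 0.033]
[-0.04, -0.008, 0.0, 0.05]
[-0.053, -0.012, 0.0, 0.067]
```

Call:
step_arm(
  plan=[
    [-0.02,-0.004,0,0.025,0],
    [-0.02,-0.004,0,0.025,0],
    [-0.02,-0.004,0,0.025,0],
  ],
)

```text
time_s: 6.53
tcp_pos: [0.4385, 0.0872, 0.1539]
eef_rot: [180.0, -0.0, -87.5]
contact_force: [-0.5, -3.8, 1.6]
gripper_width: 0.0105
gripper_force: 25.0
```

Call:
step_arm(
  plan=[
    [-0.03,-0.006,0,0.035,0],
    [-0.03,-0.006,0,0.035,0],
    [-0.03,-0.006,0,0.035,0],
    [-0.03,-0.006,0,0.035,0],
  ],
)

```text
time_s: 6.87
tcp_pos: [0.4394, 0.0937, 0.1539]
eef_rot: [179.9, -0.1, -89.6]
contact_force: [-1.4, -7.4, 1.8]
gripper_width: 0.0105
gripper_force: 25.0
```

Call:
step_arm(
  plan=[
    [0.025,0.003,0,-0.04,0],
    [0.05,0.006,0,-0.08,0],
    [0.05,0.006,0,-0.08,0],
    [0.05,0.006,0,-0.08,40],
    [0.05,0.006,0,-0.08,40],
    [0.05,0.006,0,-0.08,40],
    [0.05,0.006,0,-0.08,40],
    [0.05,0.006,0,-0.08,40],
    [0.05,0.006,0,-0.08,40],
    [0.05,0.006,-0.15,-0.08,40],
    [0.05,0.006,-0.4,-0.08,40],
    [0.05,0.006,-0.6,-0.08,40],
  ],
)

```text
time_s: 7.87
tcp_pos: [0.4383, 0.0823, 0.2761]
eef_rot: [179.9, -0.1, -84.8]
contact_force: [1.6, 1.3, 0.4]
gripper_width: 0.04
gripper_force: 0.0
```

```bash
python3 - <<'E'
from h import *
np.set_printoptions(precision=4,suppress=True)
go(.53,-.15,.33,-84.5)
k=[(-.065,.04,.08),(.065,.04,.08)]
T=np.load("T1.npy")
print(proj("wrist",np.array([.54,-.376,.05]),T))
E
```

```text
shares [ 0.959 -0.281 -0.215] turn -0.005
[[511.614  252.1271]]
```

Call:
step_arm(
  plan=[
    [0.9,-0.2,-0.1,0.1,40],
    [0.9,-0.2,-0.3,0.2,40],
    [0.9,-0.2,-0.3,0.2,40],
    [0.9,-0.2,-0.3,0.2,40],
    [0.9,-0.2,-0.3,0.2,40],
    [0.9,-0.2,-0.3,0.2,40],
    [0.9,-0.2,-0.3,0.2,40],
    [0.9,-0.2,-0.3,0.2,40],
  ],
)

```text
time_s: 8.53
tcp_pos: [0.5094, -0.1385, 0.3497]
eef_rot: [180.0, 0.0, -97.0]
contact_force: [0.3, -0.6, -0.0]
gripper_width: 0.0397
gripper_force: 0.0
```

```bash
python3 - <<'E'
from h import *
go(.52,-.34,.36,-97)
E
```

```text
shares [ 0.795 -0.14  -0.041] turn -0.0
```

Call:
step_arm(
  plan=[
    [0.8,-0.14,-0.04,0,40],
    [0.8,-0.14,-0.04,0,40],
    [0.8,-0.14,-0.04,0,40],
    [0.8,-0.14,-0.04,0,40],
    [0.8,-0.14,-0.04,0,40],
    [0.8,-0.14,-0.04,0,40],
    [0.8,-0.14,-0.04,0,40],
  ],
)

```text
time_s: 9.12
tcp_pos: [0.5198, -0.3402, 0.3583]
eef_rot: [179.9, 0.0, -96.9]
contact_force: [0.0, 0.8, -0.8]
gripper_width: 0.0399
gripper_force: 0.0
```

```bash
python3 - <<'E'
from h import *
import cv2
T=tool(); np.save("T2.npy",T); im=eyes.capture("wrist")[:,:,::-1]; cv2.imwrite("pics/w2.png",im); print(T[:3,3])
E
```

```text
[ 0.51981641 -0.34016589  0.35833176]
```

View pics/w2.png

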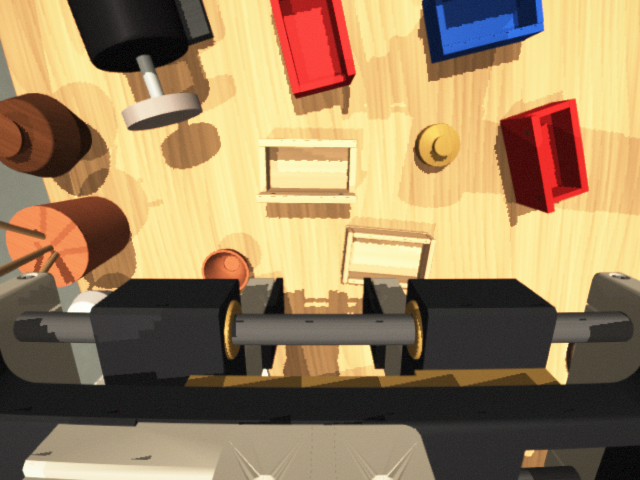

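Wrist view: the rack is at (307,170), with its front wall at row ~141 and back board top at rows ~193-203. Its right end (x≈357) faces the robot, and the brass weight at (438,147) and the tray at (388,257) leave room. I'll zoom in for the corners.

```bash
python3 - <<'E'
import cv2
c=cv2.imread("pics/w2.png")[125:215,240:375]; c=cv2.resize(c,None,fx=5,fy=5,interpolation=cv2.INTER_CUBIC)
for u in range(240,375,10): cv2.putText(c,str(u),((u-240)*5,8),0,.3,(0,0,0)); cv2.line(c,((u-240)*5,10),((u-240)*5,16),0)
for v in range(130,215,10): cv2.putText(c,str(v),(8,(v-125)*5+3),0,.3,(0,0,0)); cv2.line(c,(0,(v-125)*5),(6,(v-125)*5),0)
cv2.imwrite("pics/w2z.png",c)
E
```

```text
(no output)
```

View pics/w2z.png

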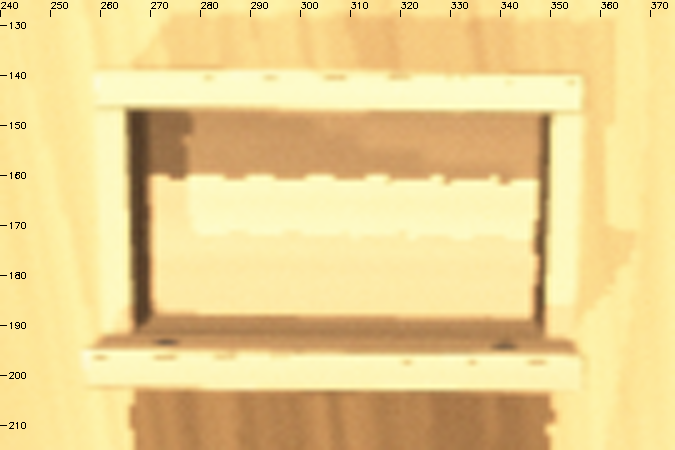

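Front wall top outer corners are (258.8,139) and (356.2,140.2); back board top outer corners are (256.8,202.3) and (356.3,203).

```bash
python3 - <<'E'
from h import *
np.set_printoptions(precision=4,suppress=True)
T=np.load("T2.npy")
obs=[("wrist",(.065,-.04,.05),(258.8,139)),("wrist",(-.065,-.04,.05),(356.2,140.2)),("wrist",(.065,.04,.08),(256.8,202.3)),("wrist",(-.065,.04,.08),(356.3,203))]
x,e,f=fitpose(obs,[.54,-.376,-.13],T); print(x,np.degrees(x[2]),f)
c,s=np.cos(x[2]),np.sin(x[2]); g=x[:2]+np.array([[c,-s],[s,c]])@[-.061,-.018]; print("grasp",g)
y=np.degrees(x[2])-90; go(g[0],g[1],.12,y); go(g[0],g[1],.018,y)
E
```

```text
[ 0.5358 -0.3794 -0.1322] -7.571660582106492 [-0.2935 -0.1281  0.2415 -0.3422 -0.0638  0.1129  0.11    0.4072]
grasp [ 0.473  -0.3892]
shares [0.222 0.161 0.955] turn 0.012
shares [0.222 0.16  1.363] turn 0.012
```

Call:
step_arm(
  plan=[
    [0.22,0.16,0.1,0.012,36],
    [0.22,0.16,0.3,0.012,36],
    [0.22,0.16,0.9,0.012,36],
    [0.22,0.16,0.9,0.012,36],
    [0.22,0.16,0.9,0.012,36],
    [0.22,0.16,0.9,0.012,36],
    [0.22,0.16,0.9,0.012,36],
    [0.22,0.16,0.9,0.012,36],
    [0.22,0.16,0.9,0.012,36],
    [0.22,0.16,0.9,0.012,36],
    [0.22,0.16,0.9,0.012,36],
  ],
)

```text
time_s: 10.08
tcp_pos: [0.4756, -0.3899, 0.1379]
eef_rot: [-179.7, -0.1, -97.5]
contact_force: [0.5, -0.7, 0.7]
gripper_width: 0.0363
gripper_force: 0.0
```

```bash
python3 - <<'E'
from h import *
print(go(.473,-.3892,.018,-97.57))
print(r.get_state()['joints'])
E
```

```text
shares [-0.002  0.013  0.48 ] turn 0.001
(array([-0.00221641,  0.01298978,  0.47974318]), np.float64(0.0014503536098307752))
[-2.11564203e+01  1.87755918e+01 -1.42232928e+01  3.09872674e-02
 -5.67281758e+01  1.36567060e+01]
```

Call:
step_arm(
  plan=[
    [0,0.013,0.15,0,36],
    [0,0.013,0.3,0,36],
    [0,0.013,0.4,0,36],
    [0,0.013,0.48,0,36],
    [0,0.013,0.48,0,36],
    [0,0.013,0.48,0,36],
    [0,0.013,0.48,0,36],
  ],
)

```text
time_s: 10.67
tcp_pos: [0.4721, -0.3899, 0.0171]
eef_rot: [-179.8, -0.1, -97.5]
contact_force: [0.8, -0.1, 0.1]
gripper_width: 0.0362
gripper_force: 0.0
```

Call:
step_arm(
  plan=[
    [0,0,0,0,0],
    [0,0,0,0,0],
    [0,0,0,0,0],
    [0,0,0,0,0],
    [0,0,0,0,0],
    [0,0,0,0,0],
    [0,0,0,0,0],
    [0,0,0,0,0],
  ],
  newtons=50,
)

```text
time_s: 11.33
tcp_pos: [0.4712, -0.3894, 0.0155]
eef_rot: [-179.9, -0.0, -97.5]
contact_force: [1.0, 0.5, 5.9]
gripper_width: 0.0078
gripper_force: 50.0
```

```bash
python3 - <<'E'
from h import *
go(.473,-.3892,.018,-97.57); s=r.get_state(); print(s['contact_force'],s['moment'],s['tcp_pos'])
E
```

```text
shares [-0.002 -0.007 -0.01 ] turn 0.001
[0.95398633 0.46750261 5.89724755] [ 0.44929067 -0.15910166  0.02900287] [ 0.47115641 -0.38942212  0.01554749]
```

Call:
step_arm(
  plan=[
    [0,0,-0.02,0,0],
    [0,0,-0.06,0,0],
    [0,0,-0.12,0,0],
    [0,0,-0.22,0,0],
    [0,0,-0.32,0,0],
    [0,0,-0.4,0,0],
    [0,0,-0.4,0,0],
    [0,0,-0.4,0,0],
  ],
)

```text
time_s: 12.0
tcp_pos: [0.4708, -0.3892, 0.1164]
eef_rot: [-179.9, -0.0, -97.6]
contact_force: [-0.3, -0.4, -2.6]
gripper_width: 0.0077
gripper_force: 50.0
```

```bash
python3 - <<'E'
from h import *
go(.470,-.13,.115,-84.5); s=r.get_state(); print(s['contact_force'],s['moment'],s['gripper_width'])
E
```

```text
shares [-1.028  0.14   0.005] turn -0.218
[-0.3272683  -0.37842086 -2.64391834] [0.09575268 0.07782447 0.02454311] 0.0076765174228440435
```

Call:
step_arm(
  plan=[
    [-0.04,0.005,0,-0.01,0],
    [-0.12,0.015,0,-0.03,0],
    [-0.22,0.03,0,-0.06,0],
    [-0.33,0.045,0,-0.09,0],
    [-0.44,0.06,0,-0.12,0],
    [-0.55,0.08,0,-0.15,0],
    [-0.66,0.095,0,-0.18,0],
    [-0.77,0.11,0,-0.2,0],
    [-0.86,0.12,0,-0.218,0],
    [-0.9,0.125,0,-0.218,0],
    [-0.9,0.125,0,-0.218,0],
    [-0.9,0.125,0,-0.218,0],
  ],
)

```text
time_s: 13.0
tcp_pos: [0.4685, -0.1615, 0.1143]
eef_rot: [179.9, 0.0, -84.4]
contact_force: [0.4, 0.6, -1.9]
gripper_width: 0.0076
gripper_force: 50.0
```

```bash
python3 - <<'E'
from h import *
import cv2
s=r.get_state();print(s['contact_force'],s['moment'],s['gripper_width'],s['joints'])
T=tool(); np.save("T3.npy",T)
a=eyes.capture("wrist")[:,:,::-1]; b=eyes.capture("side")[:,:,::-1]; c=eyes.capture("scene")[:,:,::-1]
cv2.imwrite("pics/w3.png",a); cv2.imwrite("pics/d3.png",b); cv2.imwrite("pics/s3.png",c)
cv2.imwrite("pics/m3.png",np.vstack([cv2.resize(a[:300],(800,375))[:300],np.hstack([cv2.resize(b[150:300,280:480],(400,300)),cv2.resize(c[160:310,190:390],(400,300))])]))
E
```

```text
[ 0.38426738  0.56164066 -1.86362244] [0.00981448 0.05112781 0.01067177] 0.007573870125358061 [ 3.74342672e+00  9.89522070e+00 -3.02886466e+01 -6.35333668e-03
 -4.99030735e+01  1.88028159e+00]
```

View pics/m3.png

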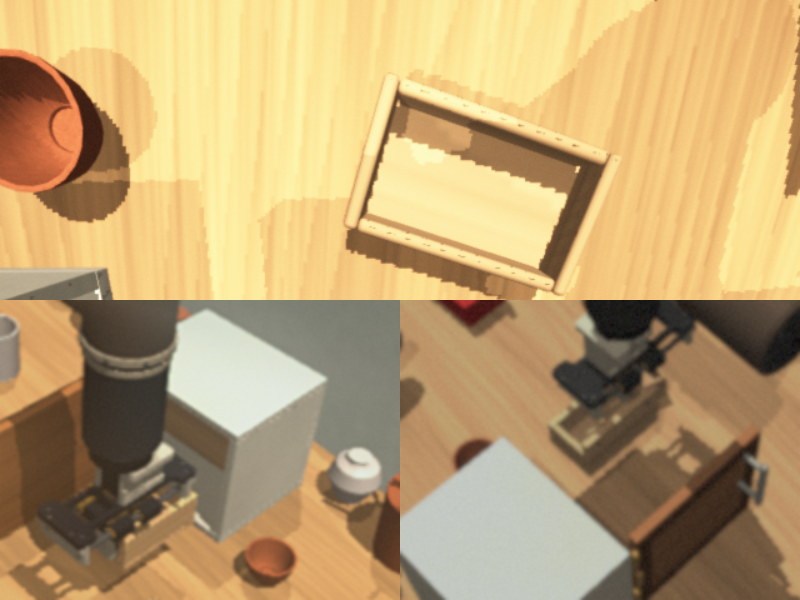

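The rack is held square and clear of everything, and the door stands open square. Next I approach to about 15 mm short of the door.

```bash
python3 - <<'E'
from h import *
go(.4683,-.0434,.0785,-84.5)
E
```

```text
shares [-0.475 -0.044  0.144] turn -0.0
```

Call:
step_arm(
  plan=[
    [-0.04,-0.004,0.02,0,0],
    [-0.12,-0.01,0.05,0,0],
    [-0.22,-0.02,0.08,0,0],
    [-0.32,-0.03,0.12,0,0],
    [-0.4,-0.04,0.144,0,0],
    [-0.45,-0.044,0.144,0,0],
    [-0.475,-0.044,0.144,0,0],
    [-0.475,-0.044,0.144,0,0],
    [-0.475,-0.044,0.144,0,0],
  ],
  newtons=58,
)

```text
time_s: 13.9
tcp_pos: [0.4686, -0.043, 0.0789]
eef_rot: [180.0, -0.0, -84.4]
contact_force: [-0.7, -0.0, -1.9]
gripper_width: 0.0077
gripper_force: 58.0
```

```bash
python3 - <<'E'
from h import *
import cv2
s=r.get_state();print(s['contact_force'],s['moment'],s['tcp_pos'],s['eef_rot'])
go(.4669,-.0284,.0785,-84.5)
# overlays
T=tool(); Rr=Ro.from_euler('z',s['eef_rot'][2]+90,degrees=True).as_matrix(); o=T[:3,3]-Rr@[-.061,-.0184,.0155]
rk=[[(-.065,.04,.08),(.065,.04,.08),(.065,.04,0),(-.065,.04,0),(-.065,.04,.08)],[(.065,.03,.05),(.065,-.04,.05),(-.065,-.04,.05),(-.065,.03,.05)],[(.065,-.04,.05),(.065,-.04,0),(.065,.04,0)],[(.065,-.04,0),(-.065,-.04,0),(-.065,-.04,.05)]]
H=np.array([.630,.061,0]); Rd=Ro.from_euler('z',5.5-90,degrees=True).as_matrix()  # door x axis (normal)
dr=[[(0,0,.203),(0,-.22,.203),(.015,-.22,.203),(.015,0,.203),(0,0,.203),(0,0,.003),(0,-.22,.003),(0,-.22,.203)],[(.015,-.22,.203),(.015,-.22,.003)]]
L=[(np.array(l)@Rr.T+o,(0,0,255)) for l in rk]+[(np.array(l)@Rd.T+H,(255,0,0)) for l in dr]
out=[]
for n,(x,y,w,h) in dict(scene=(225,160,150,140),side=(290,170,150,140)).items():
    im=eyes.capture(n)[:,:,::-1]; c=cv2.resize(im[y:y+h,x:x+w],None,fx=2.66,fy=2.66,interpolation=cv2.INTER_CUBIC)
    d=c.copy()
    for P,col in L: cv2.polylines(d,[(((proj(n,P)-[x,y]+.5)*2.66)).astype(np.int32)],False,col,1,cv2.LINE_AA)
    out.append(d if n=="scene" else d)
cv2.imwrite("pics/ov.png",np.hstack(out)[:,:800])
E
```

```text
[-0.69072514 -0.02342981 -1.85122734] [0.01784188 0.11042155 0.02397749] [ 0.46856175 -0.04295125  0.07887422] [ 1.79995402e+02 -3.12520514e-03 -8.44466623e+01]
shares [-0.059  0.001  0.001] turn 0.001
```

View pics/ov.png

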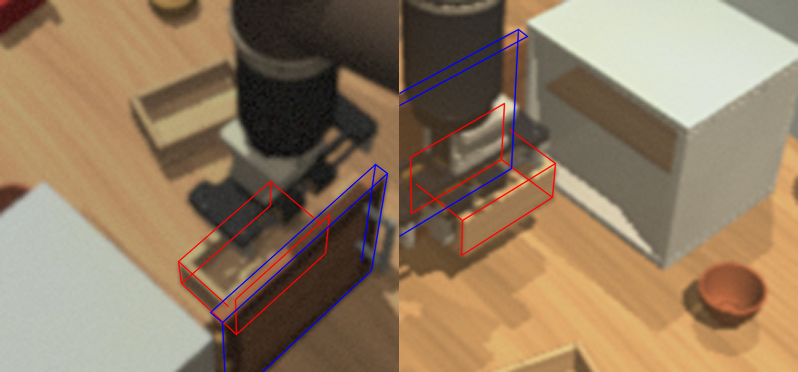

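The overlay matches: the rack (red) hangs level where computed and the door (blue) is at its stop. Next I press, following the yielding door about its hinge.

```bash
cat >> h.py <<'E'
H=np.array([.630,.061])
def press(angs,P0=np.array([.4669,-.0284]),yaw0=-84.5,z=.0785):
    for a in angs:
        R=Ro.from_euler('z',-a,degrees=True).as_matrix()[:2,:2]; p=R@(P0-H)+H; print(a,end=' '); go(p[0],p[1],z,yaw0-a)
def rep():
    s=r.get_state(); n=Ro.from_euler('z',s['eef_rot'][2],degrees=True).as_matrix()
    print("F tool-yaw axes",(n.T@s['contact_force']).round(2),"M",s['moment'].round(3),s['tcp_pos'].round(4),s['eef_rot'].round(2),s['gripper_width'],s['time_s'])
E
python3 -c "
from h import *
rep();press([0,1,2,3,4])"
```

```text
F tool-yaw axes [ 0.91 -0.16 -2.4 ] M [-0.002  0.08   0.019] [ 0.4686 -0.0434  0.079 ] [-180.      0.    -84.51] 0.007632107475978756 14.0
0 shares [-0.06   0.001  0.002] turn -0.0
1 shares [-0.072  0.006  0.002] turn 0.017
2 shares [-0.084  0.011  0.002] turn 0.033
3 shares [-0.097  0.015  0.002] turn 0.05
4 shares [-0.109  0.02   0.002] turn 0.067
```

Call:
step_arm(
  plan=[
    [-0.02,0,0,0,0],
    [-0.04,0,0,0,0],
    [-0.05,0,0,0,0],
    [-0.06,0.001,0,0,0],
    [-0.066,0.003,0,0.008,0],
    [-0.072,0.006,0,0.017,0],
    [-0.072,0.006,0,0.017,0],
    [-0.072,0.006,0,0.017,0],
  ],
)

```text
time_s: 14.67
tcp_pos: [0.4653, -0.025, 0.0789]
eef_rot: [-180.0, -0.0, -85.5]
contact_force: [1.6, -1.6, -1.9]
gripper_width: 0.0076
gripper_force: 58.0
```

```bash
python3 -c "
from h import *
rep();press([1,2,3,4])"
```

```text
F tool-yaw axes [ 1.73  1.5  -1.88] M [-0.573 -0.072 -0.035] [ 0.4653 -0.025   0.0789] [-1.800e+02 -1.000e-02 -8.547e+01] 0.007575297712102155 14.6667
1 shares [0.002 0.    0.002] turn 0.001
2 shares [-0.01   0.005  0.002] turn 0.017
3 shares [-0.022  0.01   0.002] turn 0.034
4 shares [-0.034  0.014  0.002] turn 0.051
```

Call:
step_arm(
  plan=[
    [-0.006,0.002,0,0.008,0],
    [-0.012,0.005,0,0.017,0],
    [-0.018,0.007,0,0.026,0],
    [-0.024,0.01,0,0.034,0],
    [-0.024,0.01,0,0.034,0],
    [-0.024,0.01,0,0.034,0],
    [-0.024,0.01,0,0.034,0],
  ],
)

```text
time_s: 15.25
tcp_pos: [0.4624, -0.0193, 0.0789]
eef_rot: [180.0, -0.0, -87.5]
contact_force: [1.0, -5.4, -1.4]
gripper_width: 0.0077
gripper_force: 58.0
```

```bash
python3 -c "
from h import *
rep();press([3,4,5])
import time
for _ in range(4): eyes.capture('side'); rep()"
```

```text
F tool-yaw axes [ 5.43  0.76 -1.45] M [-1.719 -0.308 -0.016] [ 0.4624 -0.0193  0.0789] [ 1.800e+02 -1.000e-02 -8.751e+01] 0.007694060229700409 15.25
3 shares [ 0.002 -0.     0.002] turn -0.0
4 shares [-0.01   0.005  0.002] turn 0.017
5 shares [-0.022  0.01   0.002] turn 0.033
F tool-yaw axes [ 4.59  0.57 -1.08] M [-1.769 -0.232 -0.006] [ 0.4624 -0.0193  0.0789] [ 1.7999e+02 -1.0000e-02 -8.7510e+01] 0.0079057175457881 15.3
F tool-yaw axes [ 5.08  0.86 -1.25] M [-1.681 -0.28  -0.064] [ 0.4624 -0.0193  0.0789] [ 1.800e+02 -1.000e-02 -8.751e+01] 0.007644034973657234 15.35
F tool-yaw axes [ 4.55 -0.97 -1.35] M [-1.683 -0.208 -0.005] [ 0.4624 -0.0193  0.0789] [ 1.7999e+02 -1.0000e-02 -8.7520e+01] 0.007562109652142549 15.4
F tool-yaw axes [ 4.11  0.87 -1.84] M [-1.66  -0.222  0.077] [ 0.4623 -0.0193  0.0789] [ 1.7999e+02 -1.0000e-02 -8.7520e+01] 0.00766310360711147 15.45
```

Call:
step_arm(
  plan=[
    [-0.006,0.002,0,0.003,0],
    [-0.012,0.005,0,0.006,0],
    [-0.018,0.008,0,0.01,0],
    [-0.022,0.01,0,0.013,0],
    [-0.022,0.01,0,0.013,0],
    [-0.022,0.01,0,0.013,0],
    [-0.022,0.01,0,0.013,0],
  ],
)

```text
time_s: 16.03
tcp_pos: [0.4602, -0.0141, 0.0791]
eef_rot: [-180.0, -0.0, -88.3]
contact_force: [3.1, -9.0, -2.8]
gripper_width: 0.0081
gripper_force: 58.0
```

```bash
python3 -c "
from h import *
for _ in range(5): eyes.capture('side'); rep()"
```

```text
F tool-yaw axes [ 8.01  3.76 -2.3 ] M [-3.148 -1.423 -0.371] [ 0.4602 -0.0142  0.079 ] [-1.7995e+02 -3.0000e-02 -8.8320e+01] 0.007829598798985034 16.0833
F tool-yaw axes [ 8.7   3.47 -2.51] M [-3.156 -1.373 -0.367] [ 0.4602 -0.0142  0.079 ] [-1.7995e+02 -3.0000e-02 -8.8320e+01] 0.007813094192250025 16.1333
F tool-yaw axes [ 8.37  3.77 -2.86] M [-3.143 -1.379 -0.422] [ 0.4602 -0.0142  0.0791] [-1.7995e+02 -3.0000e-02 -8.8320e+01] 0.007623539885448953 16.1833
F tool-yaw axes [ 9.03  3.14 -2.92] M [-3.132 -1.382 -0.38 ] [ 0.4602 -0.0142  0.079 ] [-1.7996e+02 -3.0000e-02 -8.8320e+01] 0.00812784673031067 16.2333
F tool-yaw axes [ 8.44  4.58 -3.45] M [-3.13  -1.348 -0.427] [ 0.4602 -0.0142  0.079 ] [-1.7995e+02 -3.0000e-02 -8.8320e+01] 0.007957163125882252 16.2833
```

Call:
step_arm(
  plan=[
    [-0.001,-0.002,0,-0.002,0],
    [-0.002,-0.004,0,-0.005,0],
    [-0.002,-0.004,0,-0.005,0],
    [-0.002,-0.004,0,-0.005,0],
  ],
)

```text
time_s: 16.62
tcp_pos: [0.4603, -0.0142, 0.079]
eef_rot: [180.0, -0.1, -88.0]
contact_force: [1.6, -10.4, 0.5]
gripper_width: 0.008
gripper_force: 58.0
```

```bash
python3 -c "
from h import *
for _ in range(4): eyes.capture('side'); rep()"
```

```text
F tool-yaw axes [11.33 -0.57  0.04] M [-3.8   -0.472 -0.581] [ 0.4602 -0.0143  0.0789] [ 1.7995e+02 -6.0000e-02 -8.8060e+01] 0.007738519310299087 16.6667
F tool-yaw axes [10.8   0.47  0.21] M [-3.77  -0.488 -0.468] [ 0.4603 -0.0143  0.079 ] [ 1.7995e+02 -6.0000e-02 -8.8060e+01] 0.007687808859470413 16.7167
F tool-yaw axes [10.45 -0.24 -0.23] M [-3.75  -0.48  -0.583] [ 0.4602 -0.0143  0.079 ] [ 1.7995e+02 -6.0000e-02 -8.8060e+01] 0.007533611797267746 16.7667
F tool-yaw axes [10.55  0.86  0.81] M [-3.738 -0.531 -0.547] [ 0.4602 -0.0142  0.079 ] [ 1.7995e+02 -6.0000e-02 -8.8060e+01] 0.007535869847194111 16.8167
```

Call:
step_arm(
  plan=[
    [0,0,0,0,0],
    [0,0,0,0,0],
    [0,0,0,0,0],
    [0,0,0,0,0],
    [0,0,0,0,0],
    [0,0,0,0,0],
    [0,0,0,0,0],
    [0,0,0,0,0],
    [0,0,0,0,0],
    [0,0,0,0,0],
    [0,0,0,0,0],
    [0,0,0,0,0],
  ],
)

```text
time_s: 17.82
tcp_pos: [0.4603, -0.0142, 0.079]
eef_rot: [180.0, -0.1, -88.1]
contact_force: [1.1, -10.5, 0.9]
gripper_width: 0.0076
gripper_force: 58.0
```

```bash
python3 - <<'E'
from h import *
import cv2
for _ in range(3): eyes.capture('side'); rep()
s=r.get_state(); T=tool(s); Rr=Ro.from_euler('z',s['eef_rot'][2]+90,degrees=True).as_matrix(); o=T[:3,3]-Rr@[-.061,-.0184,.0155]
bc=o+Rr@[0,.04,.04]  # rack_back centre
ny=Rr[:,1]; print("back centre",bc)
H3=np.array([bc[0],bc[1],0])+Rr@[.11,.015,0]; print("implied hinge",H3)
rk=[[(-.065,.04,.08),(.065,.04,.08),(.065,.04,0)],[(.065,.03,.05),(.065,-.04,.05),(-.065,-.04,.05)],[(.065,-.04,.05),(.065,-.04,0),(.065,.04,0)]]
dr=[[(0,.015,.203),(-.22,.015,.203),(-.22,0,.203),(0,0,.203),(0,.015,.203)],[(-.22,.015,.203),(-.22,.015,.003),(0,.015,.003)]]
L=[(np.array(l)@Rr.T+o,(0,0,255)) for l in rk]+[((np.array(l)-[.0,.015,0])@Rr.T+H3,(255,0,0)) for l in dr]
out=[]
for n,(x,y,w,h) in dict(scene=(230,170,150,140),side=(290,170,150,140)).items():
    im=eyes.capture(n)[:,:,::-1]; c=cv2.resize(im[y:y+h,x:x+w],None,fx=2.66,fy=2.66,interpolation=cv2.INTER_CUBIC)
    for P,col in L: cv2.polylines(c,[(((proj(n,P)-[x,y]+.5)*2.66)).astype(np.int32)],False,col,1,cv2.LINE_AA)
    out.append(c)
cv2.imwrite("pics/fin.png",np.hstack(out)[:,:800])
E
```

```text
F tool-yaw axes [9.83 0.3  0.3 ] M [-3.816 -0.538 -0.521] [ 0.4602 -0.0142  0.079 ] [ 1.7995e+02 -6.0000e-02 -8.8060e+01] 0.007431638462583237 17.8667
F tool-yaw axes [10.58 -0.13 -0.12] M [-3.783 -0.542 -0.515] [ 0.4603 -0.0142  0.079 ] [ 1.7996e+02 -6.0000e-02 -8.8060e+01] 0.007772501183109787 17.9167
F tool-yaw axes [10.76  0.54  0.62] M [-3.761 -0.489 -0.517] [ 0.4602 -0.0143  0.079 ] [ 1.7995e+02 -6.0000e-02 -8.8060e+01] 0.008079644948850462 17.9667
back centre [0.51921576 0.04616667 0.10347132]
implied hinge [0.62864343 0.0648906  0.        ]
```

View pics/fin.png

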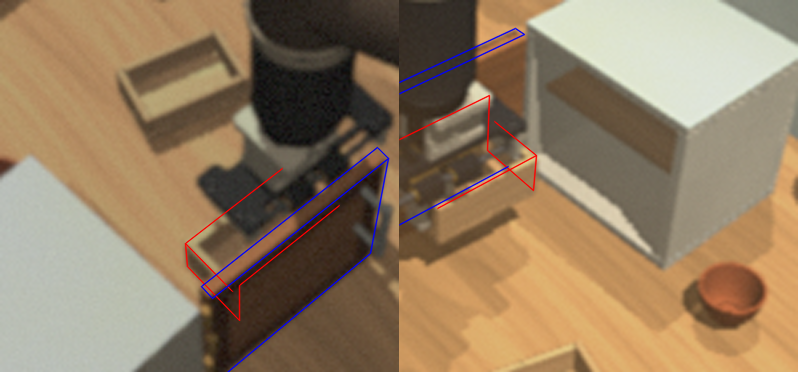

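The rack (red) lies flat on the inner face of the door, the computed door outline (blue) matches the real one, and the push holds steady at about 10.5 N. I'm handing it in.

```bash
python3 -c "
from plant import workorder
print(workorder.close_job())"
```

```text
the job is handed in; nothing more can be done
None
```

The door is open at its stop, and the arm is holding the rack flat against its inner face, level and, by my estimate, centred to within about 2 mm, pushing steadily at about 10.5 N; the job is handed in, though no verdict came back.

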